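# Put the seasonings away after cooking

## Task

The cooking is done: clear away the seasonings left standing in a row along the front edge of the worktop by the stove (those in the far corner by the utensil crock stay there). Put the two spice jars in the wooden rack with the square pockets, one jar to a pocket, and the pepper mill and the salt shaker in the stand with the round wells, the mill in the wide well and the shaker in the narrow one. Set each down upright on the floor of its pocket without dropping it or knocking any over, and leave the kitchen timer and the coffee capsule where they are.

Things in the scene. Friction and masses are not known exactly. Their poses are not given: they have to be found in the camera images.
- spice_rack: spice rack: low pale wooden block 68 (x) x 138 (y) x 40 mm high; it does not slide. Two SQUARE pockets, each 56 x 56 mm, 30 mm deep, mouth bevelled 3 mm, side by side along y: centres at x = 0, y = -32 and +32 mm. Origin: centre of the underside, z up; pocket floors at z = 10 mm. Wall cabinets (underside 0.57 m up) begin 9 cm beyond the farther block's middle: stay low there
- cruet_stand: salt-and-pepper stand: low pale wooden block 88 (x) x 158 (y) x 40 mm high; it does not slide. Two ROUND wells 34 mm deep, mouths bevelled 3 mm: wide one 76 mm across at x = 0, y = +34 mm, narrow one 58 mm across at x = 0, y = -41 mm. Origin: centre of the underside, z up; well floors at z = 6 mm
- blue_label_jar: slim round glass spice jar with a dark cap and a dark blue and white label, straight sided, 41 mm across, 105 mm high (cap from 84 mm up), about 0.11 kg; stands upright; origin: centre of the underside, z up
- green_label_jar: slim round glass spice jar with a dark cap and a dark label with a green leaf, straight sided, 41 mm across, 105 mm high (cap from 84 mm up), about 0.11 kg; stands upright; origin: centre of the underside, z up
- salt_shaker: salt shaker: glass body 44 mm across near the foot, narrowing to 34 mm at 66 mm, then a grey domed cap 34 mm across and straight sided up to 85 mm, 90 mm high in all, about 0.10 kg; stands upright; origin: centre of the underside, z up
- pepper_mill: pepper mill of dark turned wood with a narrow waist, 58 mm across at the foot (it fits only the 76 mm well), round head 50 mm across between 109 and 139 mm up, small metal knob 12 mm across on top, 150 mm high, about 0.18 kg; the head does not turn; stands upright; origin: centre of the underside, z up
- kitchen_timer: bystander, to be left alone: round wind-up kitchen timer, white above and dark below, 58 mm across, 41 mm high; origin: centre of the underside
- knife_block: obstacle, fixed: wooden knife block with knives, about 130 x 140 mm and 250 mm high, knife handles included; it stands on the worktop to the left of the blocks and behind the left end of the row of seasonings (its front is about 65 mm from the leftmost one): carry things round its front, and turn a wide gripper alongside it, not across. Origin: on its underside
- coffee_capsule: bystander, to be left alone: coffee capsule with a printed foil top, 51 mm across, 43 mm high; origin: centre of the underside

How it is judged:
By the outcome, as a careful person would: the job done as asked, in the order asked, and still so for the second after the job is handed in, with the robot touching nothing.
It also fails if it takes over 112 s, if anything falls off the work surface, if the arm or the gripper's body presses on something with over 40 N, if the wrist force passes 120 N, or if a joint passes its speed limit or range.

## Robot

A 7-joint arm with a two-finger parallel gripper is mounted at the origin on a cart in front of the work surface, level with it; the furniture and walls round the work are solid. World frame = base frame: x ahead of the robot, y to its left, z up, the work surface at z = 0. Lengths are in m, angles in rad, forces in N, time in s.
With the tool pointing down it reaches from about 0.425 to 0.8 m from the base axis. Payload 8.3 kg.
Tool frame: the origin (TCP) lies between the finger pads; the fingertips stand 11 mm ahead of it and the grasp point (between the pads) lies 8 mm behind it; z points along the fingers, y is the line along which they close (so a half turn about z gives the same grasp; the last joint's range is limited). The gripper opens to 85 mm and grips with 20 to 120 N. Pads are 22 mm wide; open, the fingers measure 114 mm over their backs; the gripper's body (76 mm by 85 mm) begins 54 mm behind the grasp point. The pads swing forward as they close: fully open they stand 13 mm farther back than shut.
Start: joints at [-1.391, 0.383, 0.016, 1.37, -0.006, 1.388, -0.046], TCP at [0.15, 0.607, 0.242] pointing down, gripper open.
Joint ranges: [-2.95, 2.95], [-0.25, 2.06], [-1.52, 1.56], [0.18, 2.33], [-1.44, 4.58], [0.02, 2.06], [-3.01, 3.01]. Speed limits (rad/s): [2.39, 2.39, 3.01, 3.01, 3.14, 3.14, 3.14].

## Interface

Orientations are given as a 3x3 rotation matrix whose columns are the frame's x, y, z axes.
In Python, from cell import env gives the robot as it stands. The module is installed in compiled form; this text tells all that it offers. Calls block until the motion is done:
- env.movep(position, orientation): joint-space move of the TCP to a pose.
- env.move_straight(position, speed=0.15, orientation=None, f_stop=None): straight line of the TCP; orientation=None keeps the orientation; speed is the mean speed in m/s. With f_stop (N) it stops when the force on the tool has changed by that much, and returns True; else False.
- env.move_joints(angles): joint-space move.
- env.ungrasp() and env.grab(): open the fingers fully, or close them until they stop; the grip force is fixed at half the most.
- env.pause(seconds).
- env.solve_ik(position, orientation): joint angles nearest the present ones, or None.
- env.read_state(): the state.
- env.capture(name): name is "scene" or "top" or "wrist"; returns the picture (400x640x3 uint8, blue, green, red); there is no depth.
- env.camera_model(name): a dict with "fx", "fy", "cx", "cy" (pixels), "extrinsics" (4x4, takes a point from world to camera coordinates). Camera axes: x right, y up, looking along -z (the intrinsics and any distortion apply to the point x, -y, -z); pixel columns grow to the right and rows downward; lengths in m; the calibration is good to about 2 mm. A picture is of the moment at which its call begins: read the wrist's pose just before it. camera_model takes no time and is no camera call; for the wrist camera it gives the pose at the moment of the call.
A pose or a line that the arm cannot do raises env.MotionError and nothing moves.
- env.sign_off(): hands the job in; it is judged then, once.
Trained networks look in the newest picture that a camera, given by its name, has taken for a name from the list of things; names that differ only in an ending like _2 or _b are one class to them, and where a whole thing is asked for, a point or a joint stands for the part that bears it (a point fixed in the world has none). Each returns a list of dicts, best first, with "confidence" (0 to 1); they miss things now and then, are a little off and sometimes report something else, mostly with a low value. They report only what shows in the picture. A call takes as long as a camera call.
- env.trace(camera, thing): "pixels" (400x640 bool, what is visible of it) and "rect" ([centre column, centre row, width, height] as shares, 0 to 1, of the picture: columns of its width, rows of its height, round what is visible of it).
- env.mark_of(camera, thing): "position" ([column, row] as shares, 0 to 1, of the picture: columns of its width, rows of its height: a listed point, or the origin of a listed thing).
The state is a dict: "clock": time; "joints": joint angles; "joint_velocities": joint speeds; "joint_efforts": joint torques, N m; "position": TCP position; "eef_rot": TCP orientation; "contact_force": force on the tool from outside, world axes, zero at the start; "wrist_torque": the same for the moment, N m; "finger_gap": finger opening in m; "finger_force": force on a finger pad.
Only numpy, scipy, OpenCV 4.12 (cv2) and the standard library are available. Lean on these libraries where they do the work, as an engineer would, in place of code of your own. Each camera call takes 0.05 s, during which the arm holds its last target. There are 200 camera calls.

## Working session

There is one attempt and no reset: what is moved stays moved. The work goes in short steps, each a Python script; the robot and the scene stay as the last script left them, time stands still between calls to the robot, and variables do not carry over. Pictures are saved under pics/ and viewed, at most 14 in all, crops included, and the job is handed in when it is done.

```bash
ls; mkdir -p pics; python3 - <<'E'
from cell import env
import cv2
s=env.read_state();print(s['clock'],s['position'],s['finger_gap'],s['eef_rot'])
for c in ['scene','top']:
    cv2.imwrite(f'pics/{c}0.png',env.capture(c))
    m=env.camera_model(c);print(c,{k:v for k,v in m.items()})
    for t in ['spice_rack','cruet_stand','blue_label_jar','green_label_jar','salt_shaker','pepper_mill','kitchen_timer','knife_block','coffee_capsule']:
        print(t,[(round(d['confidence'],2),[round(d['position'][0]*640),round(d['position'][1]*400)]) for d in env.mark_of(c,t)])
E
```

```text
pics
0.0 [0.15009953 0.60620317 0.24126541] 0.08545315893159905 [[-9.70693292e-01  2.40321332e-01 -4.37285583e-04]
 [ 2.40321726e-01  9.70691369e-01 -1.93225733e-03]
 [-3.98933142e-05 -1.98071846e-03 -9.99998038e-01]]
scene {'fx': 375.5544448587028, 'fy': 375.5544448587028, 'cx': 324.3493822757896, 'cy': 201.70076163707435, 'extrinsics': array([[ 0.79445483, -0.60700258,  0.01973296, -0.33297746],
       [ 0.27521202,  0.3887858 ,  0.8792633 , -0.2545031 ],
       [-0.54138699, -0.69310422,  0.47592717, -0.47192535],
       [ 0.        ,  0.        ,  0.        ,  1.        ]])}
spice_rack [(0.58, [348, 232])]
cruet_stand [(0.65, [383, 226])]
blue_label_jar []
green_label_jar [(0.86, [283, 201])]
salt_shaker [(0.74, [321, 271])]
pepper_mill [(0.95, [308, 244])]
kitchen_timer [(0.97, [389, 270])]
knife_block []
coffee_capsule [(0.46, [276, 184])]
top {'fx': 419.4537231863582, 'fy': 419.4537231863582, 'cx': 314.6810353992913, 'cy': 199.0009646145638, 'extrinsics': array([[ 0.0109136 , -0.99953394,  0.02850951,  0.15461168],
       [ 0.99148319,  0.01451721,  0.12942307, -0.53433297],
       [-0.12977663,  0.02685423,  0.99117954, -0.82160462],
       [ 0.        ,  0.        ,  0.        ,  1.        ]])}
spice_rack [(0.64, [353, 194])]
cruet_stand [(0.8, [363, 158])]
blue_label_jar [(0.62, [308, 222])]
green_label_jar [(0.79, [252, 210]), (0.24, [381, 253])]
salt_shaker [(0.95, [382, 252])]
pepper_mill [(0.73, [342, 238])]
kitchen_timer [(0.66, [417, 200])]
knife_block []
coffee_capsule [(0.57, [204, 189])]
```

View pics/scene0.png

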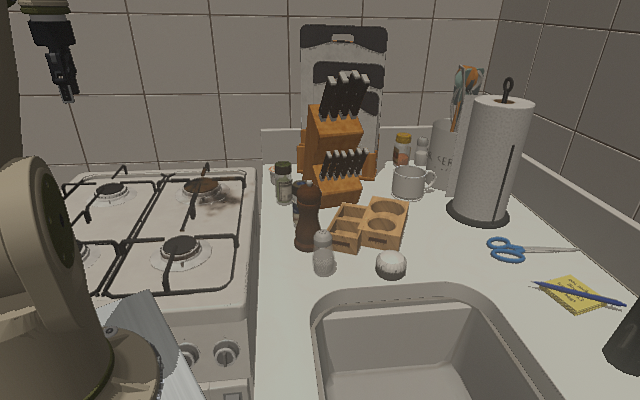

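View pics/top0.png

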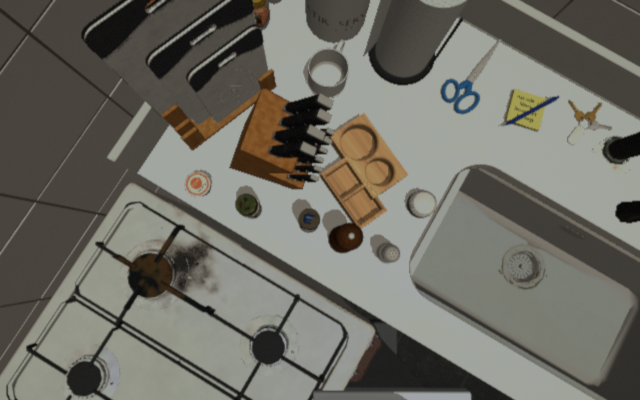

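The scene view shows the row (green jar 283,185, blue jar 300,200, mill 308,220, shaker 323,252) with the rack at 348,230, the stand at 383,222 and the timer at 391,265. The top view agrees: jars at (248,205) and (308,219), mill (346,237), shaker (388,252). It also shows the wide well at (358,142), the narrow well at (380,172), and the knife block on the left.

```bash
cat > h.py <<'E'
from cell import env
import numpy as np, cv2
from scipy.optimize import minimize, least_squares
def cam(c):
    m=env.camera_model(c);return np.array([[m['fx'],0,m['cx']],[0,m['fy'],m['cy']],[0,0,1]]),np.array(m['extrinsics']),m
def proj(M,P):
    K,T,_=M;p=np.atleast_2d(P)@T[:3,:3].T+T[:3,3]
    q=p*[1,-1,-1];return q[:,:2]/q[:,2:]*[K[0,0],K[1,1]]+[K[0,2],K[1,2]]
def ray(M,uv,z):
    K,T,_=M;uv=np.atleast_2d(uv);d=np.c_[(uv[:,0]-K[0,2])/K[0,0],-(uv[:,1]-K[1,2])/K[1,1],-np.ones(len(uv))]@T[:3,:3]
    C=-T[:3,:3].T@T[:3,3];return C+d*((z-C[2])/d[:,2])[:,None]
def down(yaw):  # yaw = direction of the closing line (tool y) in world
    y=np.array([np.cos(yaw),np.sin(yaw),0]);z=np.array([0,0,-1.]);return np.c_[np.cross(y,z),y,z]
E
python3 - <<'E'
from h import *
np.set_printoptions(precision=3,suppress=True)
for c in ['top','scene']:
    M=cam(c);print(c,-M[1][:3,:3].T@M[1][:3,3], [k for k in M[2]])
    env.capture(c)
    for t in ['spice_rack','cruet_stand','blue_label_jar','green_label_jar','salt_shaker','pepper_mill','kitchen_timer','coffee_capsule']:
        for d in env.mark_of(c,t): print(t,round(d['confidence'],2),ray(M,np.array(d['position'])*[640,400],0)[0])
M=cam('top')
print('wells z.04',ray(M,[[359,142],[380,172],[343,180],[366,207]],.04))
print('knife',ray(M,[[232,166],[300,187],[320,180]],.0))
s=env.read_state();W=cam('wrist');R=s['eef_rot'];C=-W[1][:3,:3].T@W[1][:3,3]
print('wristcam in tool',R.T@(C-s['position']),'axes\n',R.T@W[1][:3,:3].T,W[0])
print(env.solve_ik([.5,0,.35],down(np.pi/2)))
E
```

```text
top [0.421 0.184 0.879] ['fx', 'fy', 'cx', 'cy', 'extrinsics']
spice_rack 0.75 [0.548 0.089 0.   ]
cruet_stand 0.65 [0.627 0.051 0.   ]
blue_label_jar 0.65 [0.484 0.172 0.   ]
blue_label_jar 0.25 [ 0.529 -0.057  0.   ]
green_label_jar 0.81 [0.509 0.286 0.   ]
green_label_jar 0.39 [0.552 0.089 0.   ]
salt_shaker 0.72 [0.624 0.06  0.   ]
salt_shaker 0.62 [0.427 0.014 0.   ]
pepper_mill 0.76 [0.456 0.098 0.   ]
kitchen_timer 0.9 [ 0.532 -0.054  0.   ]
coffee_capsule 0.77 [0.561 0.399 0.   ]
scene [ 0.079 -0.43   0.455] ['fx', 'fy', 'cx', 'cy', 'extrinsics']
spice_rack 0.58 [0.556 0.09  0.   ]
cruet_stand 0.82 [0.626 0.054 0.   ]
blue_label_jar 0.69 [0.485 0.168 0.   ]
blue_label_jar 0.45 [0.463 0.108 0.   ]
green_label_jar 0.88 [0.521 0.297 0.   ]
salt_shaker 0.97 [0.433 0.023 0.   ]
salt_shaker 0.57 [ 0.539 -0.055  0.   ]
pepper_mill 0.82 [ 0.453  0.099 -0.   ]
kitchen_timer 0.88 [ 0.538 -0.053  0.   ]
coffee_capsule 0.59 [0.561 0.412 0.   ]
coffee_capsule 0.26 [0.491 0.172 0.   ]
wells z.04 [[0.651 0.072 0.04 ]
 [0.589 0.029 0.04 ]
 [0.571 0.104 0.04 ]
 [0.517 0.058 0.04 ]]
knife [[0.605 0.337 0.   ]
 [0.562 0.192 0.   ]
 [0.578 0.15  0.   ]]
wristcam in tool [ 0.074  0.    -0.133] axes
 [[ 0.     0.956  0.294]
 [ 1.    -0.     0.   ]
 [ 0.     0.294 -0.956]] [[338.322   0.    315.899]
 [  0.    338.322 198.131]
 [  0.      0.      1.   ]]
[-0.196  0.079  0.143  1.51  -0.011  1.554  1.518]
```

```bash
python3 - <<'E'
from h import *
np.set_printoptions(precision=3,suppress=True)
env.movep([.24,.42,.33],down(np.pi/2))
env.movep([.46,.08,.33],down(np.pi/2))
print(env.read_state()['clock'])
M=cam('wrist');I=env.capture('wrist');cv2.imwrite('pics/w0.png',I)
np.savez('w0.npz',K=M[0],T=M[1])
for t in ['spice_rack','cruet_stand','blue_label_jar','green_label_jar','salt_shaker','pepper_mill','kitchen_timer','knife_block']:
    for d in env.mark_of('wrist',t): print(t,round(d['confidence'],2),ray(M,np.array(d['position'])*[640,400],0)[0])
E
```

```text
4.3
spice_rack 0.69 [0.514 0.292 0.   ]
cruet_stand 0.9 [0.63  0.053 0.   ]
cruet_stand 0.25 [0.43 0.01 0.  ]
blue_label_jar 0.59 [0.487 0.174 0.   ]
green_label_jar 0.9 [0.516 0.293 0.   ]
salt_shaker 0.72 [0.428 0.01  0.   ]
pepper_mill 0.83 [0.451 0.099 0.   ]
kitchen_timer 0.61 [ 0.528 -0.061  0.   ]
kitchen_timer 0.51 [0.429 0.015 0.   ]
```

View pics/w0.png

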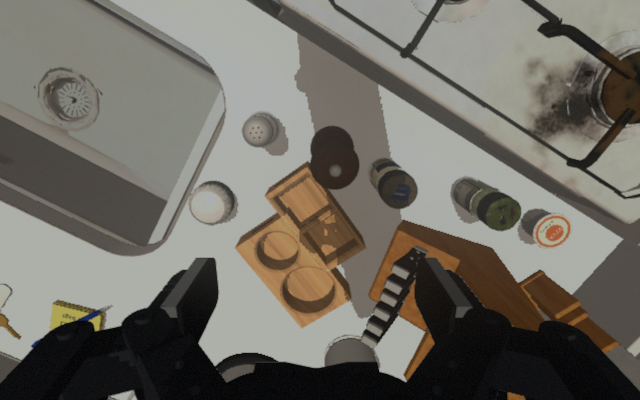

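The wrist view shows everything: shaker (260,130), mill (333,160), blue jar (395,183), green jar (487,203), capsule (550,230). Square pockets are at (300,200) and (333,240), the round wells at (280,249) and (309,288). I'll rectify it at the block-top plane.

```bash
python3 - <<'E'
from h import *
d=np.load('w0.npz');I=cv2.imread('pics/w0.png')
# out px: col=(0.2-y)*2200,row=(0.70-x)*2200
n=2200;v,u=np.mgrid[0:560,0:600];P=np.c_[(.70-v/n).ravel(),(.19-u/n).ravel(),np.full(u.size,.04)]
uv=proj((d['K'],d['T'],0),P).astype(np.float32)
o=cv2.remap(I,uv[:,0].reshape(u.shape),uv[:,1].reshape(u.shape),cv2.INTER_CUBIC)
for k in range(11):
    x=int(k*.02*n) 
    cv2.line(o,(int((.19-(.18-.02*k))*n),0),(int((.19-(.18-.02*k))*n),8),(0,0,255),1)
cv2.imwrite('pics/r0.png',o)
E
```

```text
(no output)
```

View pics/r0.png

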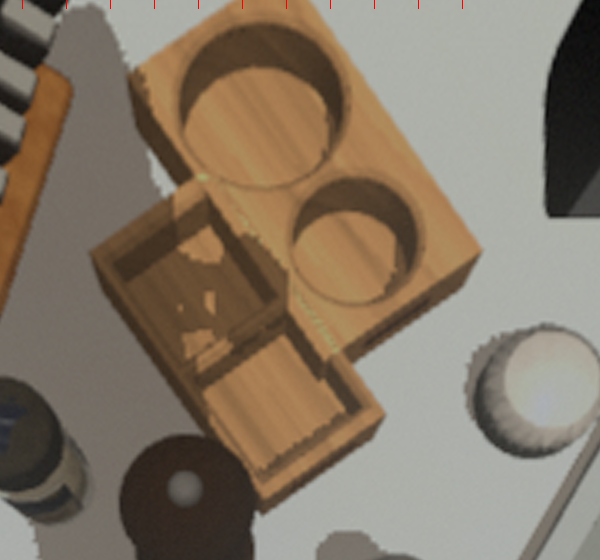

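Rectified at z=0.04: wide well centre (265,106), narrow (357,241), pockets (196,279) and (277,395). The spacings come out at 74 mm and 64 mm, which match the given sizes, and the top view agrees within a few mm. Next I'll fit the row objects and the knife handles.

```bash
python3 - <<'E'
from h import *
np.set_printoptions(precision=4,suppress=True)
prof={'green_label_jar':[(0,20.5),(105,20.5)],'blue_label_jar':[(0,20.5),(105,20.5)],'salt_shaker':[(0,22),(66,17),(85,17),(90,8)],'pepper_mill':[(0,29),(10,29),(109,25),(139,25),(150,6)]}
g={'green_label_jar':(.514,.292),'blue_label_jar':(.485,.171),'salt_shaker':(.43,.015),'pepper_mill':(.453,.099)}
def pts(t,x,y):
    a=np.linspace(0,2*np.pi,48);return np.vstack([np.c_[x+r/1e3*np.cos(a),y+r/1e3*np.sin(a),0*a+h/1e3] for h,r in prof[t]])
for t in prof:
    obs=[]
    for c in ['wrist','top','scene']:
        M=cam(c); env.capture(c)
        ds=[d for d in env.trace(c,t)]
        G=proj(M,[*g[t],.05])[0]
        for d in ds:
            r=np.array(d['rect'])*[640,400,640,400]
            if np.hypot(*(r[:2]-G))<25: obs.append((c,M,r));break
    def e(q,o): 
        p=proj(o[1],pts(t,*q));b=np.r_[p.min(0),p.max(0)];r=o[2];return b-np.r_[r[:2]-r[2:]/2,r[:2]+r[2:]/2]
    f=least_squares(lambda q:np.concatenate([e(q,o) for o in obs]),g[t],loss='soft_l1')
    print(t,f.x,[(o[0],e(f.x,o).round(1)) for o in obs])
    for o in obs: print('   ',o[0],least_squares(e,g[t],args=(o,),loss='soft_l1').x)
A,B=cam('wrist'),cam('top')
for n,a,b in [('lo near',(421,252),(318,179)),('lo far',(368,344),(331,143))]:
    f=least_squares(lambda q:np.r_[proj(A,q)[0]-a,proj(B,q)[0]-b],[.58,.15,.15]);print(n,f.x,f.fun)
print('if z=.25/.12',ray(B,[[332,100],[330,143],[320,178]],.25),ray(B,[[332,100],[330,143],[320,178]],.12))
E
```

```text
green_label_jar [0.5157 0.2911] [('wrist', array([-0.5, -1.7,  0. ,  1.5])), ('top', array([-0.9, -0.6,  0.6, -3.2])), ('scene', array([-3.1,  2.6, -2.2,  2.4]))]
    wrist [0.5154 0.2913]
    top [0.5123 0.2906]
    scene [0.5288 0.2995]
blue_label_jar [0.485  0.1735] [('wrist', array([ 0.6, -5.3, -0.3, -0.1])), ('top', array([-1.5, -1.3,  2.6, -1.1])), ('scene', array([-2.4, -2. ,  5.7,  3.2]))]
    wrist [0.4867 0.1735]
    top [0.4826 0.1745]
    scene [0.4881 0.183 ]
salt_shaker [0.4263 0.0158] [('wrist', array([-0.3, -2.9,  1.1,  1.1])), ('top', array([-0.8, -2.5,  0.8, -0.5])), ('scene', array([ 0.4,  2.3, -2.6,  2.4]))]
    wrist [0.4268 0.0155]
    top [0.4233 0.0159]
    scene [0.4323 0.0203]
pepper_mill [0.4522 0.0998] [('wrist', array([-3.5,  0.2,  0.7,  0. ])), ('top', array([-0.5, -1.1,  2.4,  0.2])), ('scene', array([-0.5, -2. , -1.7,  0.4]))]
    wrist [0.4521 0.1   ]
    top [0.4512 0.1021]
    scene [0.453  0.0969]
lo near [0.5334 0.1752 0.1719] [-4.968   4.8589 -9.0635  8.6724]
lo far [0.6094 0.1317 0.198 ] [ 2.6536 -1.3739  4.7605 -2.2901]
if z=.25/.12 [[0.6603 0.1419 0.25  ]
 [0.5912 0.1446 0.25  ]
 [0.5362 0.1596 0.25  ]] [[0.7097 0.1332 0.12  ]
 [0.6263 0.1364 0.12  ]
 [0.5599 0.1544 0.12  ]]
```

```bash
python3 - <<'E'
import cv2
I=cv2.imread('pics/top0.png')[80:260,220:400];J=cv2.imread('pics/scene0.png')[60:260,250:420]
cv2.imwrite('pics/c1.png',cv2.hconcat([cv2.resize(I,(396,396)),cv2.resize(J,(337,396))]))
E
```

```text
(no output)
```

View pics/c1.png

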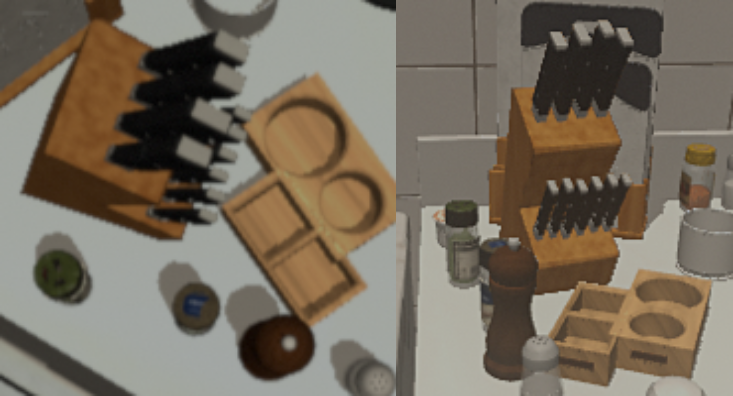

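The crops show the two rows of knife handles. The lower row's ends are at top px (316,178) to (330,131) and the upper row's at (310,149) to (325,99). I'll triangulate them against the scene view.

```bash
python3 - <<'E'
from h import *
np.set_printoptions(precision=4,suppress=True)
A,B=cam('scene'),cam('top')
for n,a,b in [('lo near',(329,151),(316,178)),('lo far',(366,151),(329.5,131)),('up near',(332,80),(309.5,149)),('up far',(366,79),(325,99))]:
    f=least_squares(lambda q:np.r_[proj(A,q)[0]-a,proj(B,q)[0]-b],[.58,.15,.15]);print(n,f.x,f.fun.round(1))
E
```

```text
lo near [0.5514 0.163  0.1681] [-0.3  0.   0.1 -0.2]
lo far [0.6385 0.1396 0.1567] [-0.2  0.   0.1 -0.1]
up near [0.5656 0.1769 0.3115] [-0.1  0.   0.  -0. ]
up far [0.6389 0.1558 0.3098] [-0.1  0.   0.  -0. ]
```

```bash
cat >> h.py <<'E'
OFF=.008
def go(x,y,zg,yaw,speed=.25,f=None):
    return env.move_straight([x,y,zg-OFF],speed=speed,orientation=down(np.radians(yaw)),f_stop=f)
def st(tag):
    s=env.read_state();print(tag,'t',round(s['clock'],1),'grasp z %.4f'%(s['position'][2]+OFF),s['position'][:2].round(4),'gap %.4f'%s['finger_gap'],'F',s['contact_force'].round(1),'ff',np.round(s['finger_force'],1));return s
def pick(x,y,zg,yaw,lift):
    env.movep([x,y,lift-OFF],down(np.radians(yaw)))
    if go(x,y,zg,yaw,.15,15): st('HIT on approach');raise SystemExit
    env.grab();s=st('grabbed')
    go(x,y,lift,yaw,.15);s=st('lifted')
    return s
def place(x,y,zg,yaw,zabove,lift):
    go(x,y,zabove,yaw,.2);env.pause(.2);st('above')
    h=go(x,y,zg+.012,yaw,.12,10)
    if h: st('HIT early');raise SystemExit
    h=go(x,y,zg-.003,yaw,.02,5);s=st('down %s'%h)
    env.ungrasp();env.pause(.2);st('open')
    go(x,y,lift,yaw,.15);st('clear')
E
python3 - <<'E'
from h import *
for p,y in [((.485,.1738,.07),-55),((.573,.101,.08),-15),((.5145,.291,.07),73),((.52,.0625,.08),93),((.452,.0998,.118),61),((.655,.073,.124),0),((.4262,.0157,.07),60),((.59,.028,.077),0)]:
    j=env.solve_ik(list(p),down(np.radians(y)));print(None if j is None else np.round(j,2))
pick(.485,.1738,.078,-55,.24)
go(.51,.105,.24,-30)
place(.573,.101,.088,-15,.15,.2)
cv2.imwrite('pics/top1.png',env.capture('top')[80:280,160:440])
E
```

```text
[-0.89  0.34  0.57  1.9  -0.23  0.96 -1.17]
[-0.72  0.48  0.64  1.72 -0.33  1.05 -0.23]
[-0.87  0.47  0.39  1.69 -0.2   1.02  0.86]
[-0.67  0.35  0.59  1.87 -0.23  0.99  1.64]
[-0.78  0.15  0.53  1.98 -0.09  1.03  0.86]
[-0.63  0.62  0.7   1.45 -0.41  1.23  0.12]
[-0.71  0.15  0.65  2.12 -0.11  0.9   1.05]
[-0.61  0.52  0.68  1.7  -0.37  1.06  0.19]
grabbed t 9.9 grasp z 0.0785 [0.4854 0.1738] gap 0.0393 F [ 0.2 -1.   5.5] ff 59.9
lifted t 11.1 grasp z 0.2390 [0.4844 0.1736] gap 0.0397 F [-0.8  0.6 -0.1] ff 60.3
above t 12.7 grasp z 0.1513 [0.5732 0.1015] gap 0.0397 F [-0.  -0.5 -0.8] ff 60.3
down True t 13.8 grasp z 0.0886 [0.5731 0.101 ] gap 0.0396 F [-1.3 -0.   5.4] ff 60.4
open t 14.5 grasp z 0.0878 [0.5724 0.1009] gap 0.0855 F [-0.  -0.6  0.5] ff 0.0
clear t 15.4 grasp z 0.1990 [0.5724 0.101 ] gap 0.0856 F [-0.1 -0.3 -0.1] ff 0.0
```

```bash
python3 - <<'E'
from h import *
go(.48,.11,.26,30)
go(.45,.24,.26,73)
pick(.5152,.291,.078,73,.26)
go(.45,.24,.26,80)
go(.47,.07,.26,93)
place(.52,.0625,.088,93,.2,.22)
go(.45,.05,.3,90)
cv2.imwrite('pics/w1.png',env.capture('wrist'))
E
```

```text
grabbed t 19.6 grasp z 0.0785 [0.5155 0.291 ] gap 0.0398 F [-1.  -1.2  4.8] ff 60.1
lifted t 21.0 grasp z 0.2588 [0.5147 0.2907] gap 0.0397 F [ 0.4 -0.2 -0.8] ff 60.4
above t 23.0 grasp z 0.2013 [0.5201 0.0631] gap 0.0397 F [-1.4  0.1 -1.8] ff 60.5
down True t 24.6 grasp z 0.0884 [0.52   0.0625] gap 0.0398 F [-0.6 -0.3  6.3] ff 60.9
open t 25.3 grasp z 0.0878 [0.5192 0.0624] gap 0.0856 F [-0.1  0.2 -0.1] ff 0.0
clear t 26.3 grasp z 0.2190 [0.5194 0.0624] gap 0.0850 F [ 0.5 -0.2  0.5] ff 0.0
```

View pics/w1.png

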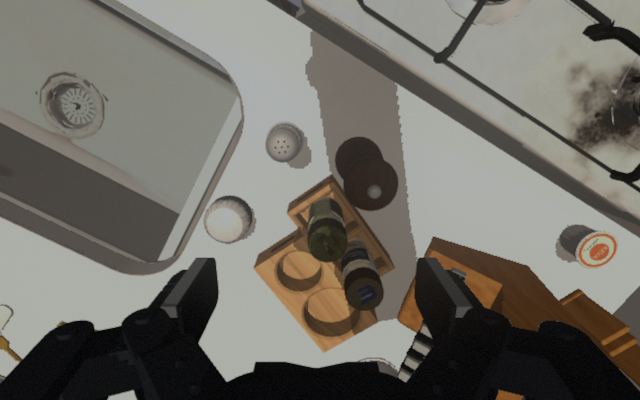

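Both jars stand in their pockets (green at 325,230, blue at 360,275), and the mill and shaker haven't moved. Now the mill.

```bash
python3 - <<'E'
from h import *
pick(.4522,.1,.126,61,.28)
go(.47,.02,.28,40)
go(.57,.0,.28,10)
go(.59,.02,.195,0)
place(.6535,.0715,.132,0,.195,.2)
go(.55,.0,.24,30)
pick(.4262,.0157,.078,60,.22)
go(.50,-.01,.22,20)
place(.59,.028,.084,0,.19,.23)
go(.45,.05,.3,90)
cv2.imwrite('pics/w2.png',env.capture('wrist'));cv2.imwrite('pics/s2.png',cv2.resize(env.capture('scene')[120:300,240:440],None,fx=3,fy=3))
E
```

```text
grabbed t 29.2 grasp z 0.1272 [0.453  0.1001] gap 0.0458 F [-1.7  0.1  9.3] ff 60.0
lifted t 30.4 grasp z 0.2790 [0.4517 0.0999] gap 0.0459 F [-0.7 -0.2 -2.3] ff 61.6
above t 32.9 grasp z 0.1961 [0.6534 0.0703] gap 0.0459 F [ 0.2 -0.4 -2.7] ff 61.9
down True t 34.0 grasp z 0.1333 [0.6537 0.0715] gap 0.0462 F [-0.4  0.5  5.3] ff 62.4
open t 34.7 grasp z 0.1320 [0.6528 0.0715] gap 0.0856 F [-1.4  0.4 -0. ] ff 0.0
clear t 35.3 grasp z 0.1993 [0.6532 0.0716] gap 0.0855 F [ 0.2 -0.3 -1.3] ff 0.0
grabbed t 38.2 grasp z 0.0786 [0.4266 0.0156] gap 0.0308 F [-0.9 -0.6  5.5] ff 58.7
lifted t 39.3 grasp z 0.2191 [0.4256 0.0156] gap 0.0312 F [-0.1  0.6 -1.2] ff 58.8
above t 41.0 grasp z 0.1909 [0.5895 0.0273] gap 0.0312 F [-0.9 -0.2  0. ] ff 58.8
down True t 42.5 grasp z 0.0846 [0.59  0.028] gap 0.0310 F [-1.1  0.1  6.5] ff 59.7
open t 43.3 grasp z 0.0839 [0.5893 0.0281] gap 0.0857 F [ 0.5 -0.1  0.1] ff 0.0
clear t 44.4 grasp z 0.2289 [0.5894 0.0281] gap 0.0856 F [ 0.3  1.  -0.8] ff 0.0
```

View pics/w2.png

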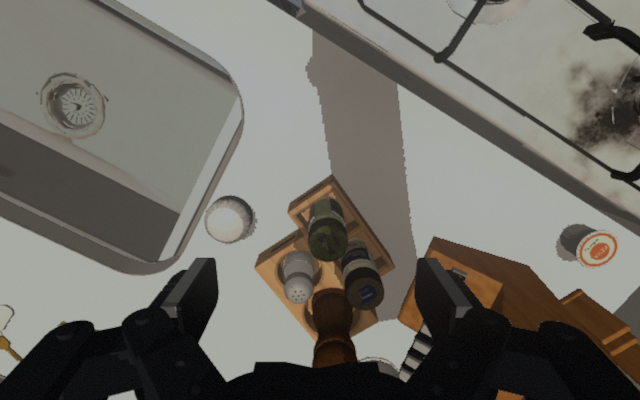

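View pics/s2.png

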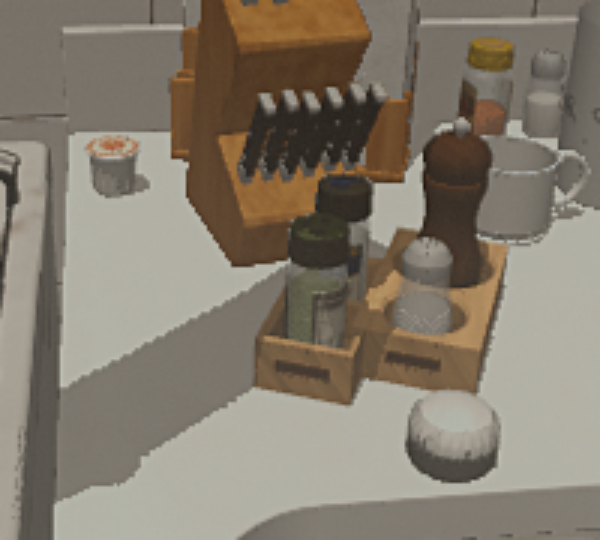

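All four stand upright in the right pockets: jars at (320,290) and (343,230) in the scene crop, shaker (425,290), mill (455,210). The timer and capsule haven't moved, and the gripper is clear.

```bash
python3 -c "
from cell import env
print(env.sign_off())"
```

```text
the job is handed in; nothing more can be done
None
```

The job is handed in: both spice jars are in the square-pocket rack, the mill is in the wide well and the shaker in the narrow one, all upright in the final pictures, with the timer and capsule untouched, at about 45 s on the robot's clock.

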